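Mirror the tool row for a left-handed modeller

ROBOT

A 6-joint arm with a two-finger parallel gripper is mounted at the origin on a cart in front of the work surface, level with it; the furniture and walls round the work are solid. World frame = base frame: x ahead of the robot, y to its left, z up, the work surface at z = 0. Lengths are in m, angles in rad, forces in N, time in s.
With the tool pointing down it reaches from about 0.4 to 0.825 m from the base axis. Payload 7 kg.
Tool frame: the origin (TCP) lies at the centre of the arm's flange, where the gripper is bolted on; the fingertips stand 178 mm ahead of it and the grasp point (between the pads) lies 159 mm ahead of it; z points along the fingers, y is the direction in which the jaws open and shut (so a half turn about z gives the same grasp; the last joint's range is limited). The gripper opens to 88 mm and grips with 3 to 60 N. Pads are 19 mm wide; open, the fingers measure 130 mm over their backs; the gripper's body (78 mm by 193 mm) begins 47 mm behind the grasp point.
Start: joints at [-0.818, 0.359, 0.012, 0, -1.224, -0.288], TCP at [0.303, -0.603, 0.405] pointing down, gripper open.
Joint ranges: [-3.07, 3.07], [-1.43, 2.12], [-1.02, 1.25], [-3.03, 1.67], [-3.05, -0], [-3.03, 3.03]. Speed limits (rad/s): [2.39, 2.39, 3.01, 3.14, 3.14, 3.14].

INTERFACE

Orientations are given as [roll, pitch, yaw] about the fixed x, y, z axes, in that order (R = Rz(yaw) Ry(pitch) Rx(roll)).
In Python, from station import arm gives the robot as it stands.
- The arm moves only by the shell command python3 -m handwheel 'ROWS' [OPENING] [FORCE]. ROWS is JSON, a list of rows, each a list of 4 numbers: the shift along the world's x, y, z in cm, then the turn about the world's z in rad. In form: [[dx, dy, dz, yaw], ...]. A call has 1 to 20 rows; each row shifts and turns the commanded pose from where the row before left it; what a row does not reach is not made up. A row lasts 1/10 s, in which the tool goes at most 50 mm and 8.59 degrees, less where a joint would pass 70% of its speed; a pose out of reach is approached as far as the arm can. A call is refused whole if a number of a shift passes 5 or a number of a turn 0.15, either way. A call with a gripper value outside its range is refused whole. OPENING is the closure, from 0 (fully open) to 1 (shut), set as the call begins (- or left out, the last holds). The fingers move at their own pace and stop on an object; FORCE is the grip in N (left out, the last holds). Time passes only in rows, so rows that do not move let the fingers close. It gives the time, the measured TCP pose, the force and the opening at its end, in the units of the state.
- arm.get_state(): the state, without advancing time (a new reading comes with each control period).
- arm.grab_frame(name): name is "scene" or "top"; returns a dict with "image" (480x640x3 uint8, red, green, blue), "depth" (480x640 float32, m along the optical axis (not along the pixel's ray), 0 where there is no reading), "vfov" (degrees; the focal length in pixels is half the picture's height over the tangent of half this angle, whatever the lens; pixels are square), "cx", "cy" (the principal point, pixels), "rvec" (rotation vector, rad) and "tvec" (3), from world to camera coordinates, as OpenCV has them. Camera axes: x right, y down, z forward; pixel columns grow to the right and rows downward; lengths in m; the calibration is good to about 2 mm. A picture is of the moment at which its call begins.
- arm.job_done(): hands the job in, once; it reports no verdict.
The state is a dict: "t": time; "q": joint angles; "qd": joint speeds; "joint_efforts": joint torques, N m; "eef_pos": TCP position; "ee_rot": TCP orientation; "force": force on the tool from outside, world axes, zero at the start; "moment": the same for the moment, N m; "width": finger opening in m.
Only numpy, scipy, OpenCV 4.12 (cv2) and the standard library are available. Lean on these libraries where they do the work, as an engineer would, in place of code of your own. Each camera call takes 0.05 s, during which the arm holds its last target.

TASK

A left-handed colleague takes over the bench: move the four tools from the full rack to the empty rack in mirrored order, so that the tool now at the left end lies at the right end of the other rack, the second from the left second from the right, and so on. Lay each tool flat and straight along the middle of its own lane, its balance point over the middle of the grey felt strip as before.

Things in the scene. Friction and masses are not known exactly. Their poses are not given: they have to be found in the camera images.
- chisel_grip (a point): Flat chisel 213 mm long: tan wooden handle, slim steel blade. This point: centre of the handle's front part at the balance point, where to grasp; handle here 23 mm wide (across y) and 24 mm high, point 13 mm above the support. y axis: along the chisel to the butt (70 mm off; blade tip 142 mm the other way). Starts in any lane of the full rack, handle towards the robot.
- needle_grip (a point): Needle tool 153 mm long: light tan wooden handle 105 mm long, thin needle. This point: middle of the handle at the balance point, where to grasp; handle here 12 mm thick, point 7 mm above the support. y axis: along the tool to the butt (48 mm off; needle tip 104 mm the other way). Starts in any lane of the full rack, handle towards the robot.
- brush_grip (a point): Flat brush 212 mm long, up to 34 mm wide: dark red handle, steel ferrule, stiff bristles. This point: in the handle near the ferrule and balance point, where to grasp; 18 mm wide (across x) and 11 mm thick here, point 6.5 mm above the support. x axis: along the brush to the bristles (106 mm each way; the brush leans 5 degrees from x). Starts in any lane of the full rack, handle towards the robot.
- loop_grip (a point): Wire loop tool 183 mm long: dark brown handle, 37 mm wide wire loop. This point: in the handle near the balance point, where to grasp; 13 mm thick here, point 6.5 mm above the support. x axis: along the tool to the loop (111 mm off; handle end 71 mm the other way; the handle leans 5 degrees from x). Starts in any lane of the full rack, handle towards the robot.
- strip_chisel: Grey felt strip 160 x 50 x 2 mm, fixed to the full rack, on which the chisel lies at the start; it marks the lane that this tool came from and does not move. Origin: centre of its underside; x along the lane, away from the robot.
- strip_needle: Grey felt strip 160 x 50 x 2 mm, fixed to the full rack, on which the needle tool lies at the start; it marks the lane that this tool came from and does not move. Origin: centre of its underside; x along the lane, away from the robot.
- strip_brush: Grey felt strip 160 x 50 x 2 mm, fixed to the full rack, on which the brush lies at the start; it marks the lane that this tool came from and does not move. Origin: centre of its underside; x along the lane, away from the robot.
- strip_loop: Grey felt strip 160 x 50 x 2 mm, fixed to the full rack, on which the loop tool lies at the start; it marks the lane that this tool came from and does not move. Origin: centre of its underside; x along the lane, away from the robot.
- rack_full: Rack that holds the tools at the start: fixed board of light wood 220 x 316 x 16 mm with four lanes parted by dark dowels (8 mm thick, 18 mm high, 70 mm before and behind the middle). Origin: centre of its underside; x along the lanes, away from the robot, y left. Lane centres at y = +112.5, +37.5, -37.5, -112.5 mm, each with a grey felt strip whose top is 18 mm above the bench.
- rack_empty: Rack, empty at the start: fixed board of light wood 220 x 316 x 16 mm with four lanes parted by dark dowels (8 mm thick, 18 mm high, 70 mm before and behind the middle). Origin: centre of its underside; x along the lanes, away from the robot, y left. Lane centres at y = +112.5, +37.5, -37.5, -112.5 mm, each with a grey felt strip whose top is 18 mm above the bench.

How it is judged:
By the outcome, as a careful person would: the job done as asked, in the order asked, and still so for the second after the job is handed in, with the robot touching nothing.
It also fails if it takes over 99 s, if anything falls off the work surface, if the arm or the gripper's body presses on something with over 40 N, if the wrist force passes 120 N, or if a joint passes its speed limit or range.

## Working session

There is one attempt and no reset: what is moved stays moved. The work goes in short steps, Python scripts to look and compute and a shell command to move; the robot and the scene stay as the last step left them, time stands still between calls to the robot, and variables do not carry over. Pictures are saved under pics/ and viewed, and the job is handed in when it is done.

```bash
ls; mkdir -p pics; cat > h.py <<'E'
import numpy as np, cv2
from station import arm
def grab(n,save=None):
    f=arm.grab_frame(n)
    if save: cv2.imwrite('pics/'+save,cv2.cvtColor(f['image'],cv2.COLOR_RGB2BGR))
    h=f['image'].shape[0]; fl=h/2/np.tan(np.radians(f['vfov'])/2)
    f['K']=np.array([[fl,0,f['cx']],[0,fl,f['cy']],[0,0,1]]); f['R']=cv2.Rodrigues(np.array(f['rvec'],float))[0]; f['t']=np.array(f['tvec'],float).reshape(3)
    return f
def ray(f,uv):
    d=f['R'].T@(np.linalg.inv(f['K'])@np.array([uv[0],uv[1],1.])); return -f['R'].T@f['t'],d
def plane(f,uv,z):
    c,d=ray(f,uv); return c+d*(z-c[2])/d[2]
def proj(f,p): 
    q=f['K']@(f['R']@np.array(p)+f['t']); return q[:2]/q[2]
def cloud(f):
    v,u=np.mgrid[0:480,0:640]; Z=f['depth']; K=f['K']
    P=np.stack([(u-K[0,2])/K[0,0]*Z,(v-K[1,2])/K[1,1]*Z,Z],-1)
    return (P-f['t'])@f['R']
E
python3 - <<'E'
from h import *
for n in('scene','top'):
    f=grab(n,n+'0.png'); print(n,f['vfov'],f['cx'],f['cy'],f['rvec'],f['tvec'],-f['R'].T@f['t'])
s=arm.get_state();print(s)
E
```

```text
pics
scene 45.80653119067854 323.20930509371135 244.46883922757968 [ 1.05964462 -2.48064643  0.96965996] [0.36132352 0.323385   1.02071371] [-0.06630186  0.57986908  0.96764918]
top 54.32172846882254 321.88453042394616 244.9908916466829 [ 2.18915249 -2.1456062   0.14741743] [-0.0145371   0.53424409  0.97306088] [0.41455471 0.01150197 1.02979981]
{'t': 0.1, 'q': array([-8.17897495e-01,  3.59297493e-01,  1.11449850e-02, -2.82210087e-04,
       -1.22406823e+00, -2.88084573e-01]), 'qd': array([ 0.00139999, -0.0015628 ,  0.00261798,  0.00155823, -0.00119677,
        0.00147711]), 'joint_efforts': array([-1.42640565e-03, -5.84165347e+01,  2.93751580e+01,  7.01544285e+00,
        1.01456948e-02, -5.35335744e-05]), 'eef_pos': array([ 0.30248169, -0.60324184,  0.40383002]), 'ee_rot': array([ 3.14015156e+00, -1.50355873e-04, -2.67687438e+00]), 'force': array([-0.41749962,  0.21246282, -0.82665837]), 'moment': array([ 0.04254797, -0.00073831,  0.01819861]), 'width': 0.08780293443275705}
```

View pics/scene0.png

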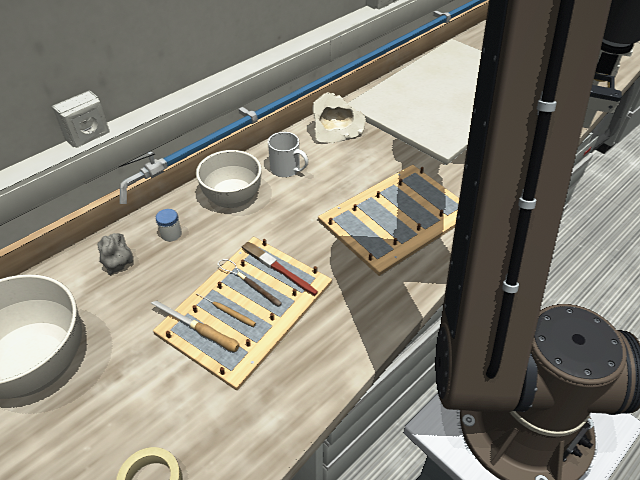

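View pics/top0.png

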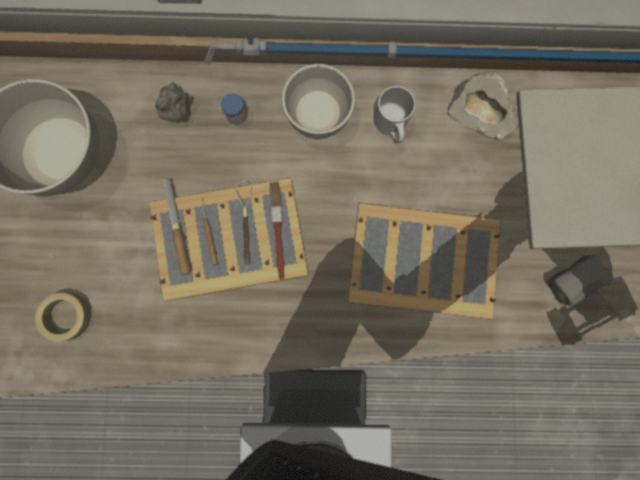

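The full rack is on the left at about (228,240) in the top image. Its order from left to right is chisel, needle, loop, brush. The empty rack is on the right at about (425,260), half in shadow. Next I'll zoom in.

```bash
python3 - <<'E'
from h import *
im=cv2.imread('pics/top0.png')
cv2.imwrite('pics/zA.png',cv2.resize(im[170:310,140:320],(800,622))[:600])
cv2.imwrite('pics/zB.png',cv2.resize(im[195:325,340:510],(784,600)))
s=cv2.imread('pics/scene0.png')
cv2.imwrite('pics/zS.png',cv2.resize(s[230:390,140:340],(750,600)))
E
```

```text
(no output)
```

View pics/zA.png

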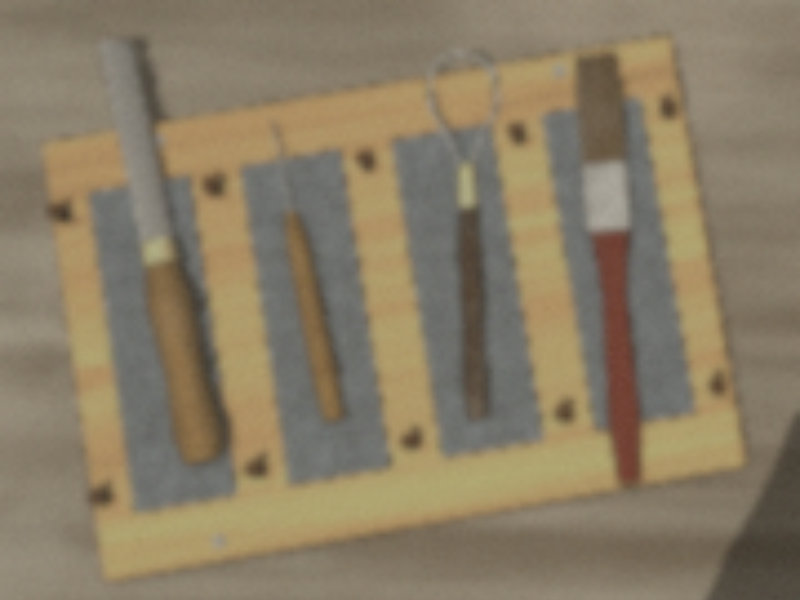

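View pics/zB.png

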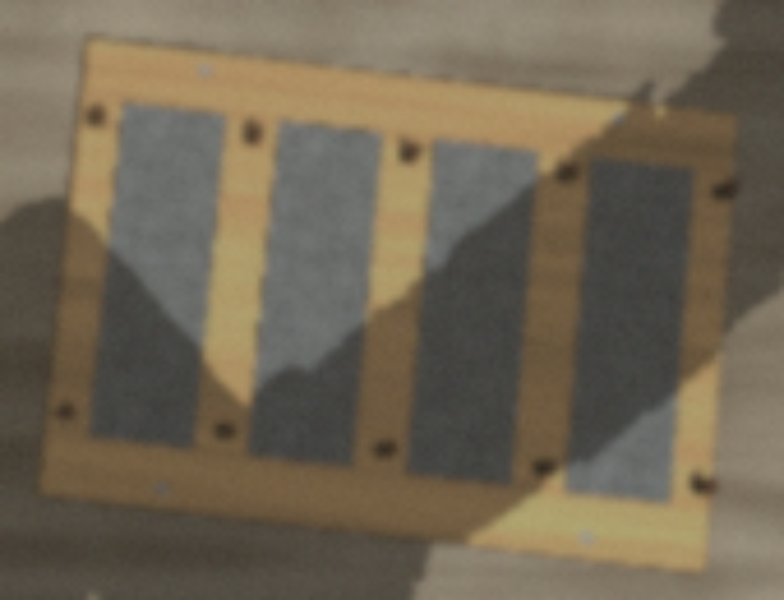

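View pics/zS.png

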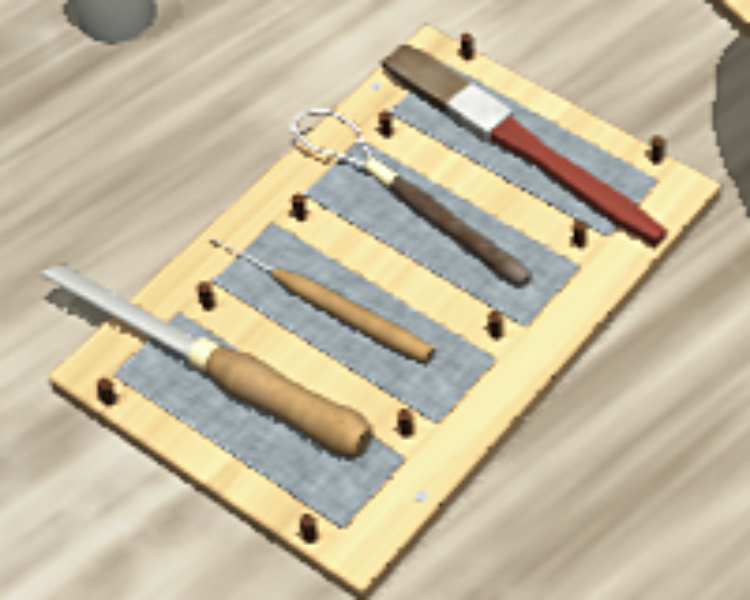

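```bash
cat > m.py <<'E'
from h import *
def rects(f,boxes,zs=.018,name=None):
    # grey felt strips / wood board by HSV
    hsv=cv2.cvtColor(f['image'],cv2.COLOR_RGB2HSV).astype(int)
    wood=((hsv[...,1]>85)&(hsv[...,0]>8)&(hsv[...,0]<32)).astype(np.uint8)
    out=[]
    for (x0,y0,x1,y1) in boxes:
        m=np.zeros_like(wood); m[y0:y1,x0:x1]=wood[y0:y1,x0:x1]
        n,l,st,_=cv2.connectedComponentsWithStats(m); k=1+np.argmax(st[1:,4])
        pts=np.argwhere(l==k)[:,::-1]
        hull=cv2.convexHull(pts.astype(np.int32))[:,0]
        W=np.array([plane(f,p,.016)[:2] for p in hull])
        r=cv2.minAreaRect((W*1000).astype(np.float32)); out.append((r,hull))
    return out
E
python3 - <<'E'
from m import *
boxes={'top':[(140,170,320,310),(340,195,510,325)],'scene':[(140,230,340,395),(315,155,460,275)]}
for n in boxes:
    f=grab(n); C=cloud(f)
    for r,h in rects(f,boxes[n]):
        print(n,np.round(r[0],1),np.round(r[1],1),round(r[2],2))
    if n=='top':
        # felt heights & bench from depth
        for uv in [(180,215),(215,262),(255,255),(292,220),(375,240),(410,240),(440,240),(480,260),(330,300),(130,240)]: print(uv,np.round(np.median(C[uv[1]-2:uv[1]+3,uv[0]-2:uv[0]+3].reshape(-1,3),0),4))
E
```

```text
top [547.  200.9] [221.3 316.1] 11.4
top [ 508.2 -228.8] [316.6 220.6] 84.27
(180, 215) [0.5954 0.307  0.0186]
(215, 262) [0.4933 0.2239 0.0285]
(255, 255) [0.5111 0.1404 0.0188]
(292, 220) [0.5899 0.0626 0.0162]
(375, 240) [ 0.5495 -0.1197  0.0181]
(410, 240) [ 0.551  -0.1968  0.0184]
(440, 240) [ 0.5526 -0.2624  0.0181]
(480, 260) [ 0.5103 -0.3501  0.0182]
(330, 300) [ 4.175e-01 -2.440e-02  4.000e-04]
(130, 240) [0.5403 0.4183 0.0011]
scene [542.6 201.8] [224.  317.9] 11.32
scene [ 501.6 -233. ] [333.8 226. ] 84.33
```

```bash
cat > tools.py <<'E'
from m import *
def toolpix(f,c,yaw,lane,hw=.030,hl=.105,zc=.025):
    """non-felt, handle coloured pixels in a lane of a rack (saturated colours on the felt)"""
    u0=np.array([np.cos(yaw),np.sin(yaw)]);v0=np.array([-u0[1],u0[0]])
    base=np.array(c)+lane*v0
    poly=np.array([proj(f,[*(base+a*u0+b*v0),.018]) for a,b in[(-.079,-.024),(-.079,.024),(.079,.024),(.079,-.024)]])
    m=np.zeros((480,640),np.uint8); cv2.fillPoly(m,[np.round(poly).astype(np.int32)],1)
    return m,base,u0,v0
E
python3 - <<'E'
from tools import *
cF=np.array([.547,.2009]);yF=np.radians(11.4)
cE=np.array([.5082,-.2288]);yE=np.radians(-5.73)
for n in('top','scene'):
    f=grab(n); hsv=cv2.cvtColor(f['image'],cv2.COLOR_RGB2HSV).astype(int)
    # dowels: dark brown blobs within 6px of predicted place
    for tag,c,y in(('F',cF,yF),('E',cE,yE)):
        if n=='scene' and tag=='E': continue
        u0=np.array([np.cos(y),np.sin(y)]);v0=np.array([-u0[1],u0[0]])
        res=[]
        for a in(-.07,.07):
            for b in(-.15,-.075,0,.075,.15):
                p=proj(f,[*(c+a*u0+b*v0),.030]); x,yy=np.round(p).astype(int)
                g=f['image'][yy-8:yy+9,x-8:x+9].astype(int).sum(2)
                w=np.clip(np.median(g)*.55-g,0,None).astype(float)
                if w.sum()<1: continue
                vv,uu=np.mgrid[yy-8:yy+9,x-8:x+9]
                q=((w*uu).sum()/w.sum(),(w*vv).sum()/w.sum())
                d=plane(f,q,.030)[:2]-(c+a*u0+b*v0); res.append(d)
        print(n,tag,'dowel offsets mm',np.round(np.median(res,0)*1000,1),np.round(np.std(res,0)*1000,1))
    if n=='scene':
        pass
    for name,lane in zip(['chisel','needle','loop','brush'],[.1125,.0375,-.0375,-.1125]):
        m,base,u0,v0=toolpix(f,cF,yF,lane)
        px=f['image'][m>0]; h=hsv[m>0]
        hi=(m>0)&(hsv[...,1]>75)&~((hsv[...,0]>70)&(hsv[...,0]<140))
        if name=='brush':
            big=cv2.dilate(m,np.ones((41,15),np.uint8))
            hi=(big>0)&(hsv[...,1]>110)&((hsv[...,0]<7)|(hsv[...,0]>170))
        nn,l,st,_=cv2.connectedComponentsWithStats(hi.astype(np.uint8)); k=1+np.argmax(st[1:,4])
        pts=np.argwhere(l==k)[:,::-1]
        z={'chisel':.031,'needle':.025,'loop':.0245,'brush':.0245}[name]
        W=np.array([plane(f,p,z)[:2] for p in pts])
        L=np.c_[(W-base)@u0,(W-base)@v0]*1000
        vx,vy,x0,y0=cv2.fitLine(L.astype(np.float32),cv2.DIST_L2,0,.01,.01)[:,0]
        if vx<0: vx,vy=-vx,-vy
        t=(L-[x0,y0])@[vx,vy]; wd=(L-[x0,y0])@[-vy,vx]
        b=np.array([x0,y0])+t.min()*np.array([vx,vy]); e=np.array([x0,y0])+t.max()*np.array([vx,vy])
        print(n,name,len(pts),'butt',b.round(1),'front',e.round(1),'len',round(t.max()-t.min(),1),'ang',np.degrees(np.arctan2(vy,vx)).round(2),'w',np.ptp(wd).round(1))
        C=cloud(f)
        print('   top z by depth',np.percentile(C[l==k][:,2],[5,50,95]).round(4))
E
```

```text
top F dowel offsets mm [ 0.6 -0.7] [2.3 2.6]
top E dowel offsets mm [-0.5  1.9] [0.8 0.8]
top chisel 450 butt [-60.6 -15.9] front [44.7 -7.8] len 105.6 ang 4.39 w 25.5
   top z by depth [0.0311 0.0389 0.0433]
top needle 227 butt [-51.9  -2.1] front [50.9  3. ] len 102.9 ang 2.83 w 11.3
   top z by depth [0.025  0.0294 0.0332]
top loop 36 butt [-5.7 -1.9] front [27.1 -5.4] len 33.0 ang -6.12 w 5.9
   top z by depth [0.0276 0.031  0.0335]
top brush 20 butt [-0.3  6. ] front [12.9  0.7] len 14.2 ang -21.95 w 11.1
   top z by depth [0.0279 0.0309 0.0329]
scene F dowel offsets mm [-4.4  1.4] [1.5 3.3]
scene chisel 419 butt [-66.5 -11.3] front [43.7 -8.2] len 110.2 ang 1.58 w 20.3
   top z by depth [0.0297 0.0377 0.0424]
scene needle 248 butt [-55.   -3.5] front [49.8  2.3] len 104.9 ang 3.15 w 13.1
   top z by depth [0.0238 0.029  0.0324]
scene loop 160 butt [-51.2   1.7] front [ 54.4 -10.6] len 106.3 ang -6.6 w 10.8
   top z by depth [0.0248 0.029  0.0322]
scene brush 342 butt [-109.9   12.1] front [15.3 -0.9] len 125.9 ang -5.96 w 19.5
   top z by depth [0.0234 0.0292 0.0326]
```

```bash
cat > dz.py <<'E'
from tools import *
Z={'chisel':.0275,'needle':.023,'loop':.023,'brush':.0245}
def meas(f,c,yaw,lane,name,zt=.0225,verbose=1):
    C=cloud(f); u0=np.array([np.cos(yaw),np.sin(yaw)]);v0=np.array([-u0[1],u0[0]]); base=np.array(c)+lane*v0
    a=(C[...,:2]-base)@u0;b=(C[...,:2]-base)@v0
    m=(C[...,2]>zt)&(C[...,2]<.06)&(abs(b)<.036)&(abs(a)<.15)&~((abs(abs(a)-.07)<.012)&(abs(b)>.026))
    n,l,st,_=cv2.connectedComponentsWithStats(m.astype(np.uint8)); k=1+np.argmax(st[1:,4]); m=l==k
    P=C[m]; L=np.c_[a[m],b[m]]*1000
    vx,vy,x0,y0=cv2.fitLine(L.astype(np.float32),cv2.DIST_L2,0,.01,.01)[:,0]
    if vx<0: vx,vy=-vx,-vy
    d=np.array([vx,vy]); o=np.array([x0,y0]); t=(L-o)@d; w=(L-o)@[-vy,vx]
    t0,t1=np.percentile(t,[.3,99.7])
    prof=[]
    for s in np.arange(t0,t1,15):
        q=(t>=s)&(t<s+15)
        if q.sum()>3: prof.append((round(float(s-t0)),len(P[q]),round(float((w[q].min()+w[q].max())/2),1),round(float(np.ptp(w[q])),1),round(float(np.percentile(P[q,2],90)*1000),1)))
    print(name,m.sum(),'butt',(o+d*t0).round(1),'front',(o+d*t1).round(1),'len',round(t1-t0,1),'ang',np.degrees(np.arctan2(vy,vx)).round(2))
    if verbose: print('  ',prof)
E
python3 - <<'E'
from dz import *
cF=np.array([.547,.2009]);yF=np.radians(11.4)
for n in('top','scene'):
    f=grab(n)
    print(n)
    for name,lane in zip(['chisel','needle','loop','brush'],[.1125,.0375,-.0375,-.1125]): meas(f,cF,yF,lane,name)
E
```

```text
top
chisel 844 butt [-59.9 -15.5] front [149.7   0.2] len 210.1 ang 4.28
   [(0, 80, 4.6, 27.9, 42.3), (15, 74, 1.2, 21.9, 43.1), (30, 70, 1.3, 19.5, 42.0), (45, 67, 0.3, 19.8, 41.6), (60, 75, 1.1, 21.7, 42.2), (75, 69, 1.1, 22.0, 41.7), (90, 54, 0.1, 16.5, 40.4), (105, 50, 0.3, 15.4, 38.2), (120, 48, 0.9, 15.3, 35.4), (135, 52, 0.4, 14.0, 35.6), (150, 53, 0.3, 14.0, 36.1), (165, 46, 0.2, 13.6, 35.5), (180, 54, -0.4, 14.3, 35.8), (195, 45, -0.6, 13.5, 35.9), (210, 4, 1.8, 5.5, 33.9)]
needle 263 butt [-50.8  -1.2] front [53.  4.] len 103.9 ang 2.84
   [(0, 41, 1.6, 13.2, 32.1), (15, 42, 1.8, 15.3, 32.9), (30, 42, 1.5, 14.7, 33.0), (45, 36, 0.7, 12.0, 32.3), (60, 38, 0.1, 10.4, 31.5), (75, 36, 0.2, 10.5, 30.9), (90, 27, 0.3, 9.6, 29.9)]
loop 325 butt [-62.3   2.8] front [118.3 -10.9] len 181.2 ang -4.31
   [(0, 39, 1.5, 11.4, 32.5), (15, 35, 1.1, 10.1, 32.5), (30, 35, 0.1, 9.4, 32.5), (45, 33, -0.2, 13.4, 31.5), (60, 35, -0.2, 9.8, 32.2), (75, 37, -0.4, 11.2, 32.2), (90, 28, -2.3, 8.5, 30.9), (105, 27, -3.4, 8.9, 31.0), (120, 18, -3.6, 12.7, 30.5), (135, 14, -0.2, 20.1, 29.7), (150, 7,
[... 1532 characters left out ...]
1, 32.2), (75, 34, -3.0, 12.7, 32.2), (90, 26, -4.2, 10.9, 30.2), (105, 24, -2.9, 8.2, 30.4), (120, 14, -3.7, 10.9, 28.0), (135, 8, 3.2, 7.8, 29.5), (150, 10, 8.9, 6.5, 33.5), (165, 8, 5.4, 12.1, 30.7)]
brush 718 butt [-110.4   13.6] front [99.1 -6.6] len 210.5 ang -5.49
   [(0, 42, -0.6, 13.5, 30.5), (15, 47, -1.0, 16.8, 31.0), (30, 48, 0.3, 16.2, 31.4), (45, 46, -2.6, 25.8, 31.8), (60, 42, -4.2, 20.7, 31.9), (75, 40, -1.0, 14.7, 31.1), (90, 37, -0.9, 12.6, 32.2), (105, 47, -1.2, 18.0, 31.7), (120, 64, -0.5, 23.3, 34.6), (135, 68, -4.1, 28.9, 34.1), (150, 61, -1.8, 24.4, 34.2), (165, 63, -5.1, 31.3, 33.8), (180, 58, -1.4, 25.5, 32.9), (195, 46, -2.3, 25.5, 30.9), (210, 6, -0.5, 15.5, 28.1)]
```

```bash
python3 - <<'E'
from h import *
cF=np.array([.547,.2009]);yF=11.4
cE=np.array([.5082,-.2288]);yE=-5.73
def w(c,y,lane,p):
    a=np.radians(y); return c+np.array([[np.cos(a),-np.sin(a)],[np.sin(a),np.cos(a)]])@(np.array([p[0],p[1]+lane])/1000)
for n,l,p,a in [('chisel',112.5,(9,-10.6),4.2),('needle',37.5,(-3,1.3),2.84),('loop',-37.5,(8,-2.7),-4.3),('brush',-112.5,(-.5,3.5),-5.35)]:
    print(n,'pick',w(cF,yF,l,p).round(4),'axis',yF+a,'yaw',np.radians(yF+a-180).round(3),' place',w(cE,yE,-l,(0,0)).round(4),'yaw',np.radians(yE-180).round(3))
f=grab('top'); C=cloud(f)
for uv in[(580,150),(535,235),(395,110),(320,110)]: print(uv,C[uv[1],uv[0]].round(3))
E
```

```text
chisel pick [0.5357 0.3026] axis 15.600000000000001 yaw -2.869  place [ 0.497  -0.3407] yaw -3.242
needle pick [0.5364 0.2383] axis 14.24 yaw -2.893  place [ 0.5045 -0.2661] yaw -3.242
loop pick [0.5628 0.1631] axis 7.1000000000000005 yaw -3.018  place [ 0.5119 -0.1915] yaw -3.242
brush pick [0.5681 0.094 ] axis 6.050000000000001 yaw -3.036  place [ 0.5194 -0.1169] yaw -3.242
(580, 150) [ 0.757 -0.571  0.038]
(535, 235) [ 0.566 -0.466  0.032]
(395, 110) [ 0.851 -0.165  0.009]
(320, 110) [0.846 0.006 0.01 ]
```

```bash
python3 -m handwheel '[[1.33,3.5,-0.5,-0.018],[1.33,3.5,-0.5,-0.018],[1.33,3.5,-0.5,-0.018],[1.33,3.5,-0.5,-0.018],[1.33,3.5,-0.5,-0.018],[1.33,3.5,-0.5,-0.018],[1.33,3.5,-0.5,-0.018],[1.33,3.5,-0.5,-0.018],[1.33,3.5,-0.5,-0.018],[1.33,3.5,-0.5,-0.018],[1.33,3.5,-0.5,-0.018],[1.33,3.5,-0.5,-0.018],[1.33,3.5,-0.5,-0.018],[1.33,3.5,-0.5,-0.018],[1.33,3.5,-0.5,-0.018],[1.33,3.5,-0.5,-0.018],[1.33,3.5,-0.5,-0.018],[1.33,3.5,-0.5,-0.018],[1.33,3.5,-0.5,-0.018],[1.33,3.2,-0.5,-0.018]]' 0.55 20; python3 -m handwheel '[[0,0,-2,0],[0,0,0,0]]'; python3 - <<'E'
from h import *
print(arm.get_state()['eef_pos'],arm.get_state()['ee_rot'],arm.get_state()['width'])
grab('top','t1.png');grab('scene','s1.png')
E
```

```text
t: 2.45
eef_pos: [0.5689, 0.0954, 0.3047]
ee_rot: [3.141, 0.001, -3.037]
force: [1.2, 0.2, -0.0]
width: 0.0392
t: 2.65
eef_pos: [0.5678, 0.0942, 0.2823]
ee_rot: [-3.141, -0.004, -3.036]
force: [-1.0, 0.1, -0.9]
width: 0.0395
[0.5677997  0.0942204  0.28225934] [-3.14063089 -0.00416531 -3.03595718] 0.03952630106218503
```

View pics/s1.png

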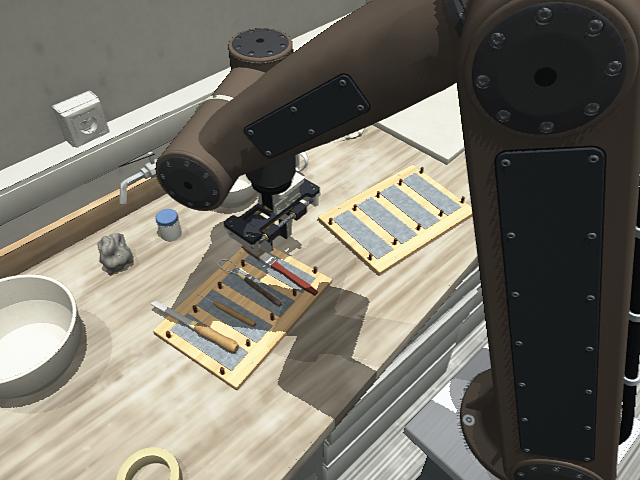

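View pics/t1.png

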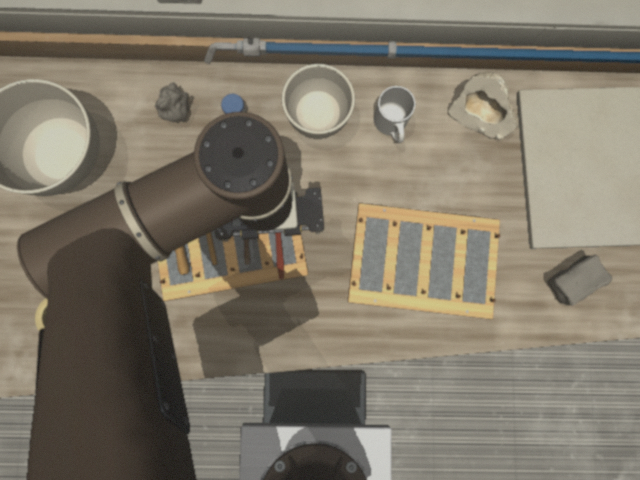

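The scene view shows the gripper over the brush (fingers near (265,245)). In the top view the wrist's round cap is at about (238,153). If the cap sits on the tool axis, I can use it to check each camera against the measured TCP.

```bash
python3 - <<'E'
from h import *
s=arm.get_state()
print(s['eef_pos'])
for n,c in(('top',(238,153)),('scene',(259,41))):
    f=grab(n);C=cloud(f)
    z0=np.median(C[c[1]-2:c[1]+3,c[0]-2:c[0]+3,2]);m=(abs(C[...,2]-z0)<.006)
    M=np.zeros_like(m);M[max(0,c[1]-60):c[1]+60,c[0]-60:c[0]+60]=1;m&=M
    nn,l,st,_=cv2.connectedComponentsWithStats(m.astype(np.uint8));k=l[c[1],c[0]]
    P=C[l==k]; (cx,cy),r=cv2.minEnclosingCircle((P[:,:2]*1000).astype(np.float32))
    print(n,z0,len(P),'ctr',cx,cy,r,'mean',P.mean(0))
E
```

```text
[0.56832646 0.09338151 0.28462035]
top 0.5499222344085812 6161 ctr 569.2088012695312 94.57491302490234 48.57527160644531 mean [0.56791185 0.09413155 0.54813493]
scene 0.5504389295185599 1686 ctr 565.3271484375 93.76078033447266 49.12547302246094 mean [0.56021984 0.09797739 0.54877928]
```

```bash
python3 -m handwheel '[[0,0,-3,0],[0,0,-3,0],[0,0,-2,0],[0,0,-0.6,0],[0,0,0,0]]'; python3 -m handwheel '[[0,0,0,0],[0,0,0,0],[0,0,0,0],[0,0,0,0],[0,0,0,0]]' 1 25; python3 -m handwheel '[[0,0,0.5,0],[0,0,2,0],[0,0,3,0],[0,0,3,0],[0,0,0,0]]'
python3 - <<'E'
from h import *
f=grab('scene','s2.png');cv2.imwrite('pics/s2z.png',cv2.resize(cv2.imread('pics/s2.png')[170:390,140:360],(600,600)))
E
```

```text
t: 3.35
eef_pos: [0.5686, 0.0931, 0.1988]
ee_rot: [-3.141, -0.0, -3.037]
force: [0.0, -0.4, 0.2]
width: 0.0395
t: 3.85
eef_pos: [0.5688, 0.0938, 0.1996]
ee_rot: [3.141, 0.001, -3.036]
force: [-1.2, 0.5, 6.9]
width: 0.0173
t: 4.35
eef_pos: [0.5698, 0.0942, 0.2882]
ee_rot: [3.14, 0.007, -3.036]
force: [0.9, 0.7, -0.8]
width: 0.0177
```

View pics/s2z.png

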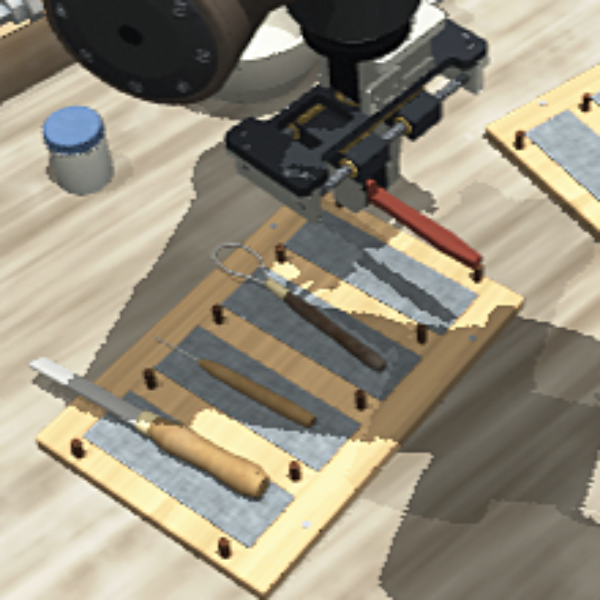

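```bash
python3 - <<'E'
from m import *
for n,b in(('top',(340,195,510,325)),):
    f=grab(n); r,h=rects(f,[b])[0]; print(np.round(r[0],1),np.round(r[1],1),r[2])
    hsv=cv2.cvtColor(f['image'],cv2.COLOR_RGB2HSV).astype(int)
    m=np.zeros((480,640),np.uint8); cv2.fillPoly(m,[h.astype(np.int32)],1)
    g=((m>0)&(hsv[...,1]<70)).astype(np.uint8); g=cv2.morphologyEx(g,cv2.MORPH_OPEN,np.ones((3,3)))
    nn,l,st,_=cv2.connectedComponentsWithStats(g)
    for k in range(1,nn):
        if st[k,4]>500:
            W=np.array([plane(f,p,.018)[:2]*1000 for p in np.argwhere(l==k)[:,::-1]]); q=cv2.minAreaRect(W.astype(np.float32)); print('strip',W.mean(0).round(1),np.round(q[1],1),round(q[2],2))
E
```

```text
[ 508.3 -228.9] [317.1 220. ] 84.43021392822266
strip [ 518.3 -117.3] [ 50.1 160.2] 84.46
strip [ 511.  -191.9] [ 50.4 160.1] 84.58
strip [ 503.8 -266.5] [ 50.3 159.8] 84.41
strip [ 496.8 -341.1] [ 50.5 159.8] 84.24
```

```bash
python3 -m handwheel '[[-0.6,-2.6,0,-0.025],[-0.6,-2.7,0,-0.025],[-0.6,-2.7,0,-0.025],[-0.6,-2.7,0,-0.025],[-0.6,-2.6,0,-0.026],[-0.6,-2.6,0,-0.026],[-0.6,-2.6,0,-0.025],[-0.7,-2.6,0,-0.026],[0,0,0,0],[0,0,0,0],[0,0,-3,0],[0,0,-3,0],[0,0,-1.5,0],[0,0,-0.6,0],[0,0,-0.3,0],[0,0,0,0]]'; python3 -m handwheel '[[0,0,0,0],[0,0,0,0],[0,0,0,0],[0,0,0,0]]' 0.55; python3 -m handwheel '[[0,0,0.5,0],[0,0,2,0],[0,0,3,0],[0,0,3,0]]'
```

```text
t: 6.05
eef_pos: [0.5198, -0.1168, 0.2001]
ee_rot: [-3.142, -0.0, 3.044]
force: [1.1, 0.2, -0.6]
width: 0.0176
t: 6.45
eef_pos: [0.5197, -0.1174, 0.1999]
ee_rot: [3.141, 0.001, 3.043]
force: [0.3, 0.1, -0.2]
width: 0.0384
t: 6.85
eef_pos: [0.5193, -0.1175, 0.2857]
ee_rot: [-3.141, -0.001, 3.043]
force: [0.8, -0.1, 0.5]
width: 0.0395
```

```bash
python3 -m handwheel '[[0.5,3.5,0,0.028],[0.5,3.5,0,0.028],[0.5,3.5,0,0.028],[0.5,3.5,0,0.028],[0.5,3.5,0,0.028],[0.6,3.5,0,0.028],[0.6,3.5,0,0.027],[0.6,3.5,0,0.027],[0,0,0,0],[0,0,0,0]]'; python3 - <<'E'
from dz import *
f=grab('top','t3.png');meas(f,(.5082,-.2288),np.radians(-5.58),.1125,'brush',verbose=0)
cv2.imwrite('pics/t3z.png',cv2.resize(cv2.imread('pics/t3.png')[170:330,330:520],(700,590)))
E
```

```text
t: 7.85
eef_pos: [0.5624, 0.1633, 0.2846]
ee_rot: [-3.141, -0.0, -3.017]
force: [-0.5, 0.0, 0.1]
width: 0.0395
brush 800 butt [-105.1    2.5] front [104.8   3. ] len 209.8 ang 0.13
```

View pics/t3z.png

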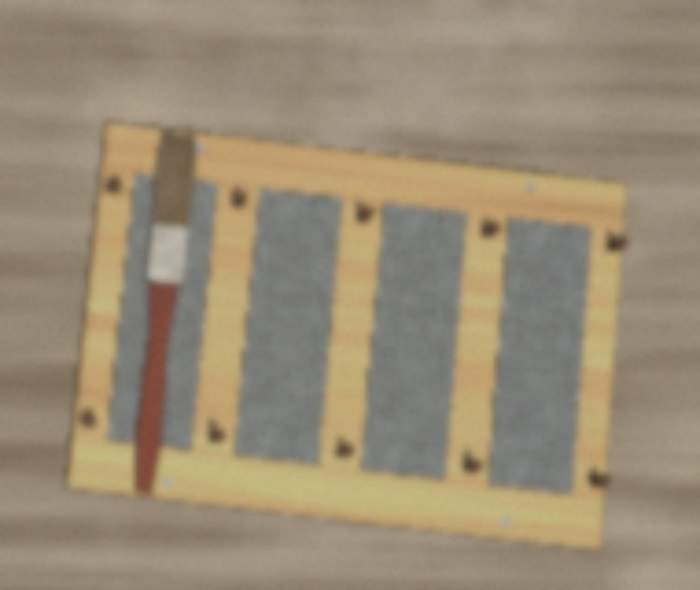

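```bash
cat > col.py <<'E'
from dz import *
def red(f,box):
    x0,y0,x1,y1=box
    hsv=cv2.cvtColor(f['image'],cv2.COLOR_RGB2HSV).astype(int)
    m=np.zeros((480,640),np.uint8);m[y0:y1,x0:x1]=1
    m=((m>0)&(hsv[...,1]>90)&((hsv[...,0]<7)|(hsv[...,0]>170))).astype(np.uint8)
    n,l,st,_=cv2.connectedComponentsWithStats(m);return l==1+np.argmax(st[1:,4])
E
python3 - <<'E'
from col import *
f=grab('top'); m=red(f,(340,195,510,330))
a=np.radians(-5.58);u0=np.array([np.cos(a),np.sin(a)]);v0=np.array([-u0[1],u0[0]])
base=np.array([.5187,-.1172])
W=np.array([plane(f,p,.026)[:2] for p in np.argwhere(m)[:,::-1]])
print('colour',m.sum(),((W-base)@v0*1000).mean(),(((W-base)@u0)*1000).min(),((W-base)@u0).max()*1000)
C=cloud(f)[m]; print('depth at colour mask',((C[:,:2]-base)@v0*1000).mean(),np.median(C[:,2]))
b2=np.array([.5082,-.2288])+.1125*v0;print(b2)
# strip pixels by depth cloud
mm,*_=toolpix(f,(.5082,-.2288),a,.0375); C=cloud(f)[mm>0]; print(C[:,2].mean())
E
```

```text
colour 161 1.4687880780444103 -100.24551794192051 14.092658698696376
depth at colour mask 1.8870769171847614 0.029535680155200417
[ 0.51913899 -0.11683309]
0.023102183048318105
```

```bash
python3 -m handwheel '[[0,0,-3,0],[0,0,-3,0],[0,0,-2,0],[0,0,-0.6,0],[0,0,0,0]]'; python3 -m handwheel '[[0,0,0,0],[0,0,0,0],[0,0,0,0],[0,0,0,0],[0,0,0,0]]' 1 25; python3 -m handwheel '[[0,0,0.5,0],[0,0,2,0],[0,0,3,0],[0,0,3,0],[0,0,0,0]]'
python3 - <<'E'
from h import *
f=grab('scene','s3.png');cv2.imwrite('pics/s3z.png',cv2.resize(cv2.imread('pics/s3.png')[170:390,140:360],(600,600)))
E
```

```text
t: 8.45
eef_pos: [0.5625, 0.1617, 0.1983]
ee_rot: [-3.141, -0.001, -3.019]
force: [0.1, 0.3, 0.3]
width: 0.0395
t: 8.95
eef_pos: [0.5627, 0.1627, 0.1993]
ee_rot: [3.141, 0.001, -3.017]
force: [-0.2, -0.2, 3.9]
width: 0.0121
t: 9.45
eef_pos: [0.5638, 0.1633, 0.2883]
ee_rot: [3.139, 0.007, -3.017]
force: [0.4, 1.6, 0.4]
width: 0.0114
```

View pics/s3z.png

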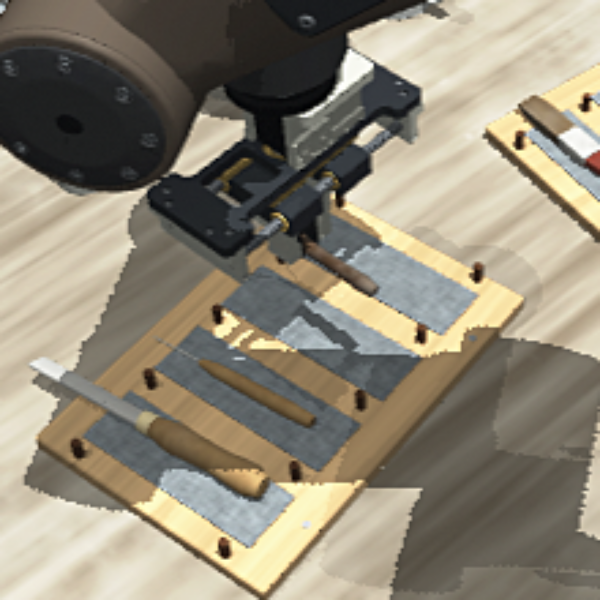

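```bash
python3 -m handwheel '[[-0.5,-3.5,0,-0.022],[-0.5,-3.6,0,-0.022],[-0.5,-3.6,0,-0.022],[-0.5,-3.6,0,-0.022],[-0.5,-3.6,0,-0.022],[-0.5,-3.6,0,-0.022],[-0.5,-3.6,0,-0.022],[-0.5,-3.5,0,-0.022],[-0.6,-3.5,0,-0.022],[-0.6,-3.5,0,-0.023],[0,0,0,0],[0,0,0,0],[0,0,-3,0],[0,0,-3,0],[0,0,-1.5,0],[0,0,-0.6,0],[0,0,-0.3,0],[0,0,0,0]]'; python3 -m handwheel '[[0,0,0,0],[0,0,0,0],[0,0,0,0],[0,0,0,0]]' 0.55; python3 -m handwheel '[[0,0,0.5,0],[0,0,2,0],[0,0,3,0],[0,0,3,0]]'
```

```text
t: 11.3
eef_pos: [0.5109, -0.1929, 0.2]
ee_rot: [-3.142, 0.0, 3.045]
force: [0.2, 0.4, -1.2]
width: 0.0115
t: 11.7
eef_pos: [0.5106, -0.1934, 0.2]
ee_rot: [3.142, 0.001, 3.044]
force: [0.1, -0.2, -0.1]
width: 0.0368
t: 12.1
eef_pos: [0.5103, -0.1935, 0.2857]
ee_rot: [-3.141, -0.001, 3.044]
force: [0.4, 0.7, 0.7]
width: 0.0393
```

```bash
python3 -m handwheel '[[0.2,4,0,0.031],[0.2,4,0,0.031],[0.2,4,0,0.031],[0.2,4,0,0.031],[0.2,4,0,0.031],[0.2,4,0,0.031],[0.2,4,0,0.031],[0.2,4,0,0.031],[0.3,4,0,0.032],[0.3,4,0,0.032],[0.3,3.1,0,0.032],[0,0,0,0],[0,0,0,0]]'; python3 - <<'E'
from col import *
f=grab('top','t4.png')
c=(.5082,-.2288);a=np.radians(-5.58)
for n,l in(('brush',.1125),('loop',.0375)):
    meas(f,c,a,l,n)
cv2.imwrite('pics/t4z.png',cv2.resize(cv2.imread('pics/t4.png')[170:330,330:520],(700,590)))
E
```

```text
t: 13.4
eef_pos: [0.5353, 0.2382, 0.2846]
ee_rot: [-3.141, -0.0, -2.894]
force: [0.2, -1.4, -0.8]
width: 0.0395
brush 804 butt [-105.     2.5] front [104.4   3. ] len 209.4 ang 0.16
   [(0, 40, -0.4, 11.5, 31.6), (15, 49, -0.4, 15.1, 31.2), (30, 53, -0.5, 15.7, 30.9), (45, 47, -0.2, 14.4, 31.8), (60, 46, -0.2, 13.5, 31.0), (75, 43, -1.5, 15.1, 31.5), (90, 43, -0.5, 13.5, 32.2), (105, 51, -0.3, 15.9, 32.1), (120, 75, -0.2, 22.0, 33.4), (135, 70, -1.0, 24.1, 34.1), (150, 70, 0.2, 21.6, 33.0), (165, 76, -0.1, 22.6, 33.2), (180, 70, -0.0, 22.1, 32.8), (195, 66, -0.3, 20.7, 30.4)]
loop 335 butt [-70.9   0.4] front [109.7   4.4] len 180.7 ang 1.25
   [(0, 39, 0.5, 11.6, 31.5), (15, 38, 1.2, 12.4, 32.1), (30, 37, -0.4, 11.4, 32.0), (45, 37, -1.1, 10.5, 31.6), (60, 36, -1.2, 10.3, 31.4), (75, 40, -1.4, 11.4, 32.5), (90, 30, -1.4, 8.8, 29.8), (105, 27, -2.9, 9.6, 29.2), (120, 18, -2.2, 12.3, 28.7), (135, 8, 6.8, 5.9, 28.9), (150, 6, 11.1, 3.0, 31.5), (165, 15, -0.9, 24.7, 30.1)]
```

View pics/t4z.png

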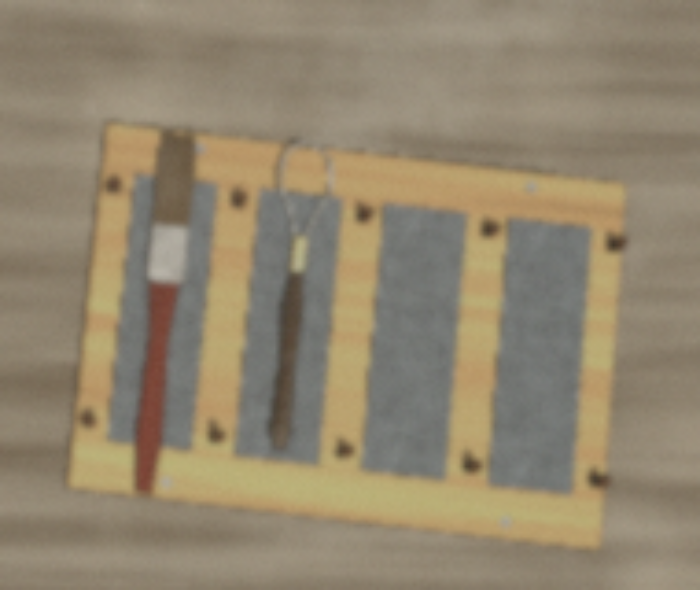

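```bash
python3 -m handwheel '[[0,0,-3,0],[0,0,-3,0],[0,0,-2,0],[0,0,-0.6,0],[0,0,0,0]]'; python3 -m handwheel '[[0,0,0,0],[0,0,0,0],[0,0,0,0],[0,0,0,0],[0,0,0,0]]' 1 25; python3 -m handwheel '[[0,0,0.5,0],[0,0,2,0],[0,0,3,0],[0,0,3,0],[0,0,0,0]]'
python3 - <<'E'
from h import *
f=grab('scene','s4.png');cv2.imwrite('pics/s4z.png',cv2.resize(cv2.imread('pics/s4.png')[170:390,140:360],(600,600)))
E
```

```text
t: 13.95
eef_pos: [0.5355, 0.2367, 0.1984]
ee_rot: [-3.141, -0.001, -2.896]
force: [0.2, -0.5, -0.7]
width: 0.0395
t: 14.45
eef_pos: [0.5357, 0.2378, 0.1993]
ee_rot: [3.141, 0.001, -2.895]
force: [-1.3, 0.7, 3.1]
width: 0.0109
t: 14.95
eef_pos: [0.5367, 0.2385, 0.2883]
ee_rot: [3.139, 0.007, -2.894]
force: [0.0, -0.2, 0.4]
width: 0.0112
```

View pics/s4z.png

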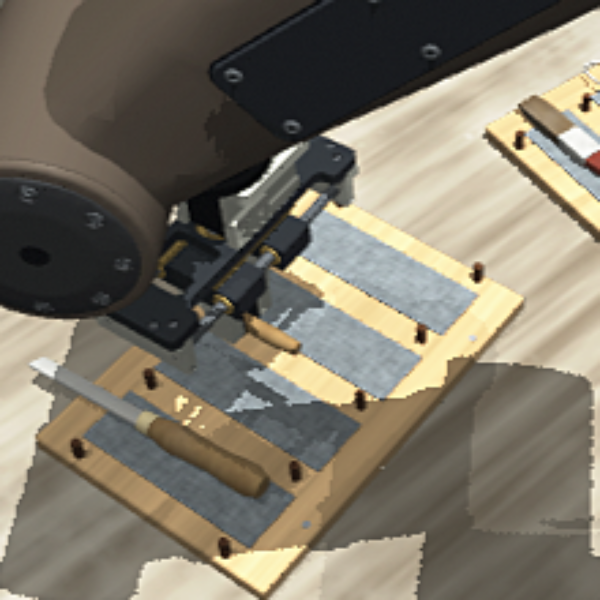

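```bash
python3 -m handwheel '[[-0.2,-3.9,0,-0.027],[-0.2,-3.9,0,-0.027],[-0.2,-3.9,0,-0.027],[-0.2,-3.9,0,-0.027],[-0.2,-3.9,0,-0.027],[-0.2,-3.9,0,-0.027],[-0.2,-3.9,0,-0.027],[-0.3,-3.9,0,-0.026],[-0.3,-3.9,0,-0.026],[-0.3,-3.9,0,-0.026],[-0.3,-3.9,0,-0.026],[-0.3,-3.9,0,-0.026],[-0.3,-3.8,0,-0.026],[0,0,0,0],[0,0,0,0],[0,0,-3,0],[0,0,-3,0],[0,0,-1.5,0],[0,0,-0.6,0],[0,0,-0.3,0]]'; python3 -m handwheel '[[0,0,0,0]]';  python3 -m handwheel '[[0,0,0,0],[0,0,0,0],[0,0,0,0],[0,0,0,0]]' 0.55; python3 -m handwheel '[[0,0,0.5,0],[0,0,2,0],[0,0,3,0],[0,0,3,0]]'
```

```text
t: 17.0
eef_pos: [0.5036, -0.2675, 0.1992]
ee_rot: [3.142, -0.001, 3.045]
force: [-4.6, 3.4, 13.5]
width: 0.011
t: 17.1
eef_pos: [0.5039, -0.2678, 0.2001]
ee_rot: [-3.141, 0.0, 3.044]
force: [-0.0, 0.0, 0.3]
width: 0.0113
t: 17.5
eef_pos: [0.5036, -0.2684, 0.2]
ee_rot: [-3.142, 0.001, 3.043]
force: [0.7, 0.4, 0.5]
width: 0.0366
t: 17.9
eef_pos: [0.5033, -0.2684, 0.2857]
ee_rot: [-3.142, -0.001, 3.043]
force: [0.6, -0.3, 0.7]
width: 0.0395
```

```bash
python3 -m handwheel '[[0.2,3.8,0,0.025],[0.2,3.8,0,0.025],[0.2,3.8,0,0.025],[0.2,3.8,0,0.025],[0.2,3.8,0,0.025],[0.2,3.8,0,0.025],[0.2,3.8,0,0.025],[0.2,3.8,0,0.025],[0.2,3.8,0,0.025],[0.2,3.8,0,0.025],[0.2,3.8,0,0.024],[0.2,3.8,0,0.024],[0.2,3.8,0,0.024],[0.3,3.8,0,0.024],[0.3,3.9,0,0.024],[0,0,0,0],[0,0,0,0]]' 0.42; python3 - <<'E'
from col import *
f=grab('top','t5.png')
c=(.5082,-.2288);a=np.radians(-5.58)
for n,l in(('loop',.0375),('needle',-.0375)):
    meas(f,c,a,l,n)
cv2.imwrite('pics/t5z.png',cv2.resize(cv2.imread('pics/t5.png')[170:330,330:520],(700,590)))
f=grab('scene','s5.png');cv2.imwrite('pics/s5z.png',cv2.resize(cv2.imread('pics/s5.png')[170:390,140:360],(600,600)))
E
```

```text
t: 19.6
eef_pos: [0.5353, 0.3034, 0.2845]
ee_rot: [-3.141, -0.0, -2.869]
force: [-0.4, 0.2, 1.3]
width: 0.0509
loop 336 butt [-71.    0.3] front [109.8   4.5] len 180.8 ang 1.34
   [(0, 37, 0.4, 10.7, 32.7), (15, 38, 1.1, 11.0, 31.6), (30, 36, -0.2, 11.3, 31.8), (45, 37, -0.8, 11.0, 31.2), (60, 37, -1.0, 11.1, 32.7), (75, 40, -1.3, 10.8, 31.8), (90, 30, -1.5, 9.5, 30.9), (105, 28, -2.7, 9.6, 30.9), (120, 19, -3.0, 14.6, 29.0), (135, 8, 7.0, 6.6, 29.7), (150, 7, 11.3, 2.9, 31.3), (165, 13, -0.4, 22.4, 28.9), (180, 4, -2.2, 8.7, 25.3)]
needle 253 butt [-47.3   1.5] front [56.2  0.7] len 103.5 ang -0.43
   [(0, 35, -0.5, 11.6, 31.7), (15, 41, 0.1, 11.1, 31.7), (30, 42, -0.9, 12.5, 31.5), (45, 38, 0.1, 10.6, 32.0), (60, 39, -0.9, 12.2, 31.7), (75, 32, 0.2, 9.4, 31.0), (90, 25, -0.4, 7.0, 29.7)]
```

View pics/t5z.png

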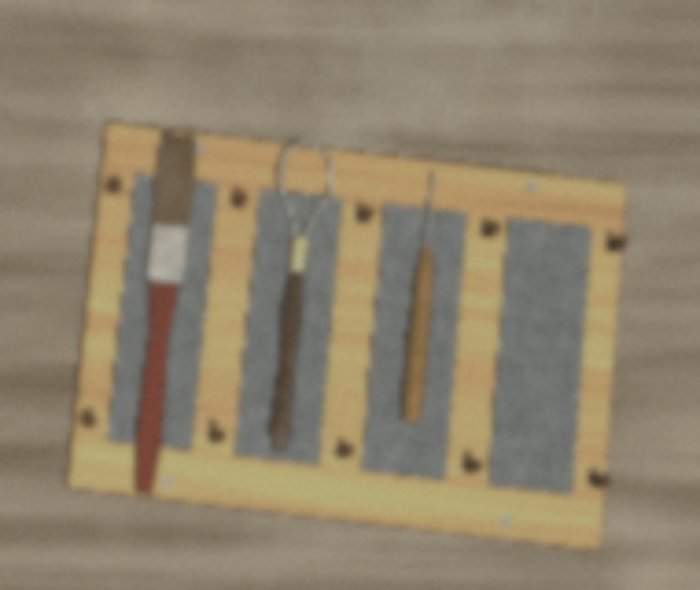

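View pics/s5z.png

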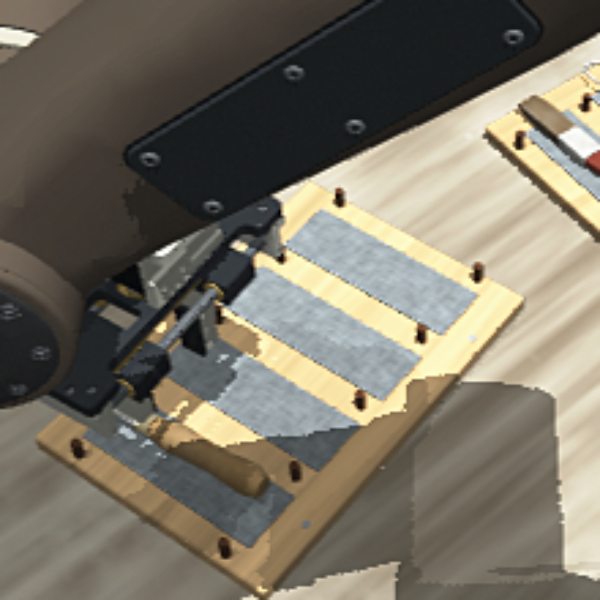

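The needle, loop and brush all lie straight in their lanes, with grip points within about 3 mm of the strip centres. Next is the chisel.

```bash
python3 -m handwheel '[[0,0,-3,0],[0,0,-3,0],[0,0,-2,0],[0,0,-0.5,0],[0,0,0,0]]'; python3 -m handwheel '[[0,0,0,0],[0,0,0,0],[0,0,0,0],[0,0,0,0],[0,0,0,0]]' 1 35; python3 -m handwheel '[[0,0,0.5,0],[0,0,2,0],[0,0,3,0],[0,0,3,0],[0,0,0,0]]'
python3 - <<'E'
from h import *
f=grab('scene','s6.png');cv2.imwrite('pics/s6z.png',cv2.resize(cv2.imread('pics/s6.png')[170:390,140:360],(600,600)))
E
```

```text
t: 20.2
eef_pos: [0.5356, 0.3017, 0.1995]
ee_rot: [-3.141, -0.001, -2.871]
force: [1.1, 0.4, 0.1]
width: 0.0506
t: 20.7
eef_pos: [0.5357, 0.3028, 0.2003]
ee_rot: [3.141, 0.001, -2.87]
force: [-1.2, 0.1, 3.1]
width: 0.0219
t: 21.2
eef_pos: [0.5366, 0.3035, 0.2894]
ee_rot: [3.139, 0.006, -2.869]
force: [1.2, 0.7, -0.9]
width: 0.0218
```

View pics/s6z.png

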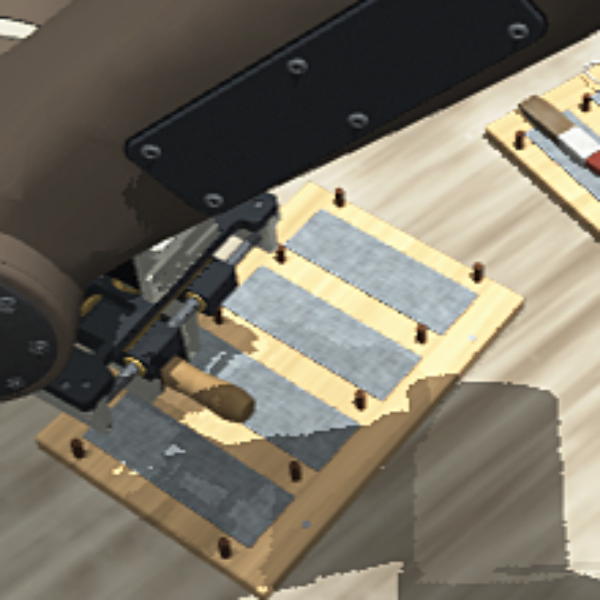

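```bash
python3 -m handwheel '[[-0.2,-3.8,0,-0.022],[-0.2,-3.8,0,-0.022],[-0.2,-3.8,0,-0.022],[-0.2,-3.8,0,-0.022],[-0.2,-3.8,0,-0.022],[-0.2,-3.8,0,-0.022],[-0.2,-3.8,0,-0.022],[-0.2,-3.8,0,-0.022],[-0.2,-3.8,0,-0.022],[-0.2,-3.8,0,-0.022],[-0.2,-3.8,0,-0.022],[-0.2,-3.8,0,-0.022],[-0.3,-3.8,0,-0.022],[-0.3,-3.8,0,-0.021],[-0.3,-3.8,0,-0.021],[-0.3,-3.8,0,-0.021],[-0.3,-3.7,0,-0.021],[0,0,0,0],[0,0,0,0]]'; python3 -m handwheel '[[0,0,-3,0],[0,0,-3,0],[0,0,-1.5,0],[0,0,-0.5,0],[0,0,-0.4,0],[0,0,0,0]]';  python3 -m handwheel '[[0,0,0,0],[0,0,0,0],[0,0,0,0],[0,0,0,0],[0,0,0,0]]' 0.45; python3 -m handwheel '[[0,0,0.5,0],[0,0,2,0],[0,0,3,0],[0,0,3,0]]'
```

```text
t: 23.15
eef_pos: [0.4957, -0.343, 0.2834]
ee_rot: [3.141, -0.002, 3.041]
force: [-0.9, 0.2, -0.7]
width: 0.0215
t: 23.75
eef_pos: [0.4969, -0.3419, 0.2011]
ee_rot: [-3.141, 0.0, 3.044]
force: [-0.7, -0.1, -0.5]
width: 0.0217
t: 24.25
eef_pos: [0.4966, -0.3425, 0.2009]
ee_rot: [-3.141, 0.0, 3.043]
force: [-0.1, -0.1, -0.9]
width: 0.0477
t: 24.65
eef_pos: [0.4963, -0.3424, 0.2866]
ee_rot: [3.141, -0.001, 3.043]
force: [0.6, -0.2, -0.3]
width: 0.0481
```

Next I'll move the arm clear towards the left so I can look.

```bash
python3 -m handwheel '[[0,4,0.5,0],[0,4,0.5,0],[0,4,0.5,0],[0,4,0.5,0],[0,4,0.5,0],[0,4,0.5,0],[0,4,0.5,0],[0,4,0.5,0],[0,4,0.5,0],[0,4,0.5,0],[0,4,0.5,0],[0,4,0.5,0],[0,4,0.5,0],[0,4,0.5,0],[0,0,0,0],[0,0,0,0]]'; cat > fin.py <<'E'
from col import *
import sys
f=grab('top',sys.argv[1])
c=(.5082,-.2288);a=np.radians(-5.58)
for n,l in zip(('brush','loop','needle','chisel'),(.1125,.0375,-.0375,-.1125)): meas(f,c,a,l,n,verbose=n=='chisel')
cv2.imwrite('pics/z'+sys.argv[1],cv2.resize(cv2.imread('pics/'+sys.argv[1])[170:330,330:520],(700,590)))
f=grab('scene','s'+sys.argv[1]);cv2.imwrite('pics/zs'+sys.argv[1],cv2.resize(cv2.imread('pics/s'+sys.argv[1])[150:290,300:486],(797,600)))
for n,l in zip(('brush','loop','needle','chisel'),(.1125,.0375,-.0375,-.1125)): meas(f,c,a,l,n,verbose=0)
E
python3 fin.py f1.png
```

```text
t: 26.25
eef_pos: [0.4963, 0.2184, 0.3558]
ee_rot: [-3.142, -0.0, 3.045]
force: [-0.8, -0.3, -0.3]
width: 0.0486
brush 808 butt [-105.     2.4] front [104.3   3.1] len 209.4 ang 0.18
loop 331 butt [-70.9  -0. ] front [106.9   5.2] len 177.9 ang 1.67
needle 251 butt [-47.    1.4] front [56.1  0.8] len 103.2 ang -0.36
chisel 798 butt [-69.3   6.1] front [141.3   1.6] len 210.6 ang -1.23
   [(0, 76, -2.3, 22.4, 41.9), (15, 79, -2.4, 22.0, 42.1), (30, 67, -2.0, 19.4, 41.1), (45, 65, -1.4, 18.8, 40.9), (60, 75, -0.5, 21.2, 41.0), (75, 71, -0.4, 20.6, 41.0), (90, 57, -1.1, 16.8, 39.5), (105, 43, -1.2, 15.3, 37.4), (120, 45, -1.0, 15.1, 34.7), (135, 40, -0.5, 13.7, 34.7), (150, 44, -0.9, 15.3, 34.0), (165, 42, -0.3, 15.6, 33.8), (180, 45, -0.6, 15.7, 35.1), (195, 39, -0.3, 15.4, 34.4), (210, 7, -0.1, 14.1, 33.0)]
brush 625 butt [-110.5    0.6] front [100.6   1.6] len 211.1 ang 0.27
loop 228 butt [-77.5   0.6] front [63.5 -3. ] len 141.0 ang -1.49
needle 177 butt [-53.   -0.4] front [52.5 -1.7] len 105.5 ang -0.73
chisel 473 butt [-74.8   5.8] front [138.2  -0.9] len 213.1 ang -1.8
```

View pics/zf1.png

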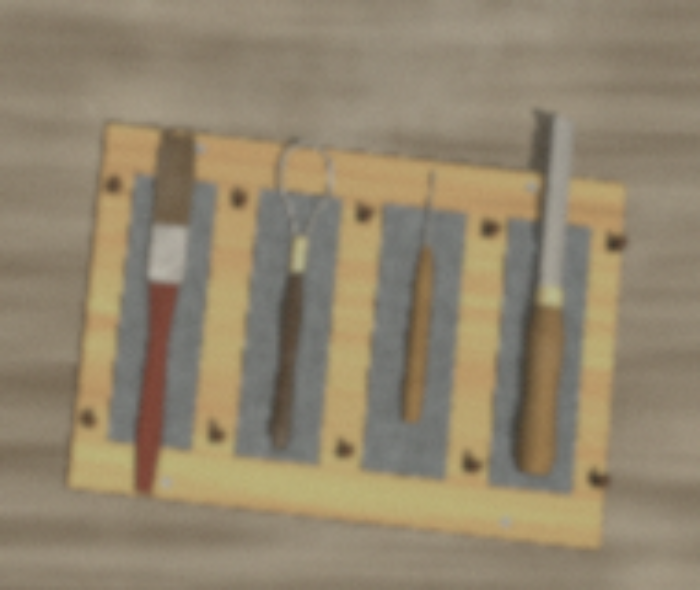

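View pics/zsf1.png

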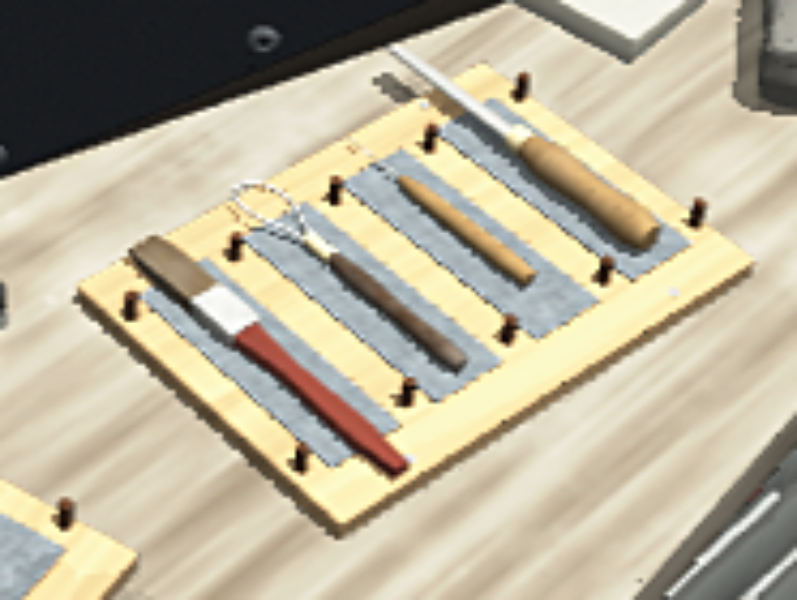

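The order is correct and all four tools lie flat. I'll check the chisel's lateral offset once more with rays at the height of its axis, because it's the tallest tool.

```bash
python3 - <<'E'
from col import *
f=grab('top'); a=np.radians(-5.58);u0=np.array([np.cos(a),np.sin(a)]);v0=np.array([-u0[1],u0[0]])
hsv=cv2.cvtColor(f['image'],cv2.COLOR_RGB2HSV).astype(int)
for n,base,lane,z in(('brush',(.5187,-.1172),.1125,.0245),('loop',(.5112,-.1919),.0375,.0245),('needle',(.5038,-.2665),-.0375,.025),('chisel',(.4968,-.3411),-.1125,.031)):
    m,*_=toolpix(f,(.5082,-.2288),a,lane)
    felt=(hsv[...,1]<70)
    for it in(0,):
        mm=((m>0)&~felt).astype(np.uint8)
        if n in('loop','brush'): mm=((m>0)&((hsv[...,0]<25)|(hsv[...,0]>165))&(hsv[...,1]>45)).astype(np.uint8)
        nn,l,st,_=cv2.connectedComponentsWithStats(mm);k=1+np.argmax(st[1:,4])
        P=np.array([plane(f,p,z)[:2] for p in np.argwhere(l==k)[:,::-1]])-np.array(base)
        U,V=P@u0*1000,P@v0*1000
        s=np.polyfit(U,V,1); print(n,len(U),'U',U.min().round(1),U.max().round(1),'v at 0',s[1].round(1),'ang',np.degrees(s[0]).round(2))
E
```

```text
brush 316 U -80.0 16.7 v at 0 1.7 ang 0.43
loop 219 U -70.1 52.4 v at 0 0.4 ang 0.21
needle 237 U -47.9 55.2 v at 0 -0.2 ang -0.56
chisel 458 U -69.7 38.2 v at 0 2.5 ang 0.07
```

```bash
python3 -c "
from station import arm
print(arm.get_state()['t']); print(arm.job_done())"
```

```text
26.4
the job is handed in; nothing more can be done
None
```

I moved all four tools to the other rack in mirrored order and handed the job in at 26.4 s. From left to right they now lie brush, loop tool, needle tool, chisel. Before, they lay chisel, needle, loop, brush.

Last checks, from the pictures before hand-in with the gripper open and away from the racks:

| Tool | Sideways offset of grasp point from lane middle | Angle to lane | Offset along the lane |
|---|---|---|---|
| Brush | 1.7 mm left | 0.4° | under 1 mm |
| Loop tool | 0.4 mm left | 0.2° | under 1 mm |
| Needle tool | 0.2 mm right | −0.6° | under 1 mm |
| Chisel | 2.5 mm left | 0.1° | under 1 mm |

The offset along the lane assumes the tool lengths given in the task. All four tools lie flat, with the same heights as before the move. The highest wrist force I read was about 15 N, with readings only at the end of each move.

**Checks that disagreed:**
- **Depth readings:** these put the brush about 2.7 mm and the chisel about 4 mm left of the lane middle. They also gave slightly larger angles, −1.2° for the chisel and up to 1.7° for the loop tool, where the wire loop skews the fit.
- **Scene camera:** it reads about 4–5 mm nearer the robot than the top camera. I trusted the top camera because it matched the measured arm position to about 1 mm.

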